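# Load the reagent bottles into the spectrometer's bottle holders

### The arm

A 7-joint arm with a two-finger parallel gripper is mounted at the origin on the work surface. World frame = base frame: x ahead of the robot, y to its left, z up, the work surface at z = 0. Lengths are in m, angles in rad, forces in N, time in s.
With the tool pointing down it reaches from about 0.4 to 0.85 m from the base axis. Payload 10.4 kg.
Tool frame: the origin (TCP) lies between the finger pads; the fingertips stand 8 mm ahead of it and the grasp point (between the pads) lies 11 mm behind it; z points along the fingers, x is the direction in which the jaws open and shut, and the axes are right-handed (so a half turn about z gives the same grasp; the last joint's range is limited). The gripper opens to 87 mm and grips with 3 to 60 N. Pads are 19 mm wide; open, the fingers measure 117 mm over their backs; the gripper's body (75 mm by 190 mm) begins 51 mm behind the grasp point.
Start: joints at [-1.365, 0.332, -0.065, 1.46, 0.022, 1.35, -0.088], TCP at [0.142, 0.609, 0.231] pointing down, gripper open.
Joint ranges: [-2.6, 2.6], [-0.5, 2.12], [-1.47, 1.34], [0.16, 2.42], [-1.27, 4.41], [0.06, 2.06], [-2.6, 2.6]. Speed limits (rad/s): [2.22, 2.22, 2.79, 2.79, 3.14, 3.14, 3.14].

### API

Orientations are given as a unit quaternion [x, y, z, w].
In Python, from bench import r, viewer gives the robot as it stands.
- The arm moves only by the tool apply_moves, never from a script. Its argument "increments" is a list of rows, each an object with "grip": the closure in counts, from 0 (fully open) to 255 (shut); "xyz": the shift along the tool's x, y, z in mm, a list of three; "rotation": the turn, a rotation vector about the tool's x, y, z in degrees, a list of three. A call has 1 to 5 rows; each row is the pose to reach, as a shift and turn from the pose measured when the call began, along the tool's axes at that moment; what a row does not reach only later rows make up. A row lasts 1/8 s, in which the tool goes at most 62.5 mm and 10.7 degrees, less where a joint would pass 70% of its speed; a pose out of reach is approached as far as the arm can. A call with a gripper value outside its range is refused whole. The fingers move at their own pace and stop on an object; "squeeze" is the grip in N (left out, the last holds). Time passes only in rows, so rows that repeat a pose let the fingers close. It gives the time, the measured TCP pose, the force and the opening at its end, in the units of the state.
- r.read_state(): the state, without advancing time (a new reading comes with each control period).
- viewer.camera(name): name is "scene" or "top" or "wrist"; returns a dict with "img" (480x640x3 uint8, blue, green, red), "range_z" (480x640 float32, m along the optical axis (not along the pixel's ray), 0 where there is no reading), "vertical_fov" (degrees; the focal length in pixels is half the picture's height over the tangent of half this angle, whatever the lens; pixels are square), "cx", "cy" (the principal point, pixels), "D" ([k1, k2, p1, p2, k3] as OpenCV has them; the pictures are not rectified), "rvec" (rotation vector, rad) and "tvec" (3), from world to camera coordinates, as OpenCV has them. Camera axes: x right, y down, z forward; pixel columns grow to the right and rows downward; lengths in m; the calibration is good to about 2 mm. A picture is of the moment at which its call begins.
- r.close_job(): hands the job in, once; it reports no verdict.
The state is a dict: "time": time; "joint_positions": joint angles; "joint_vel": joint speeds; "joint_torque": joint torques, N m; "ee_pos": TCP position; "eef_rot": TCP orientation; "ft_force": force on the tool from outside, world axes, zero at the start; "torque": the same for the moment, N m; "width": finger opening in m.
Only numpy, scipy, OpenCV 4.12 (cv2) and the standard library are available. Lean on these libraries where they do the work, as an engineer would, in place of code of your own. Each camera call takes 0.05 s, during which the arm holds its last target.

### The job

Four white plastic bottles with grey screw caps stand on the bench among other vessels. Stand each of them upright in the black holder on the bench made for its shape and size, right down on the holder's floor: the slim round bottle in the small round holder, the wide jar in the large round one, the square bottle in the square one and the flat bottle in the oblong one. Do not tip any bottle over on the way, and leave the brown glass jar and the open white beaker where they stand.

Things in the scene. Friction and masses are not known exactly. Their poses are not given: they have to be found in the camera images.
- slim_mid (a point): Slim round white bottle with a grey cap: 40 mm across, 92 mm high in all (straight sides up to 68 mm, then shoulder, and a 29 mm cap from 76 mm up). Point at the middle of the bottle, on its axis, half-way up; z is up while it stands (46 mm over its underside).
- jar_mid (a point): Wide round white jar with a wide grey cap: 60 mm across, 70 mm high in all (straight sides up to 48 mm, a 57 mm cap from 53 mm up). Point at the middle of the bottle, on its axis, half-way up; z is up while it stands (35 mm over its underside).
- square_mid (a point): Square white bottle with a round grey cap: body 46 x 46 mm and 60 mm high, 84 mm high in all; its sides lie along its x and y. Point at the middle of the bottle, on its axis, half-way up; z is up while it stands (42 mm over its underside).
- flat_mid (a point): Flat white bottle with a round grey cap: body 36 mm (its x) by 70 mm (its y) and 58 mm high, 80 mm high in all. Point at the middle of the bottle, on its axis, half-way up; z is up while it stands (40 mm over its underside).
- slim_holder: Small round black holder, 62 mm outside, 56 mm inside. Fixed to the bench. Origin at the centre of its underside, on the bench top; z up. Floor 3 mm thick, rim 3 mm thick, 12 mm high over the bench, about 8 mm of play all round its bottle.
- jar_holder: Large round black holder, 82 mm outside, 76 mm inside. Fixed to the bench. Origin at the centre of its underside, on the bench top; z up. Floor 3 mm thick, rim 3 mm thick, 12 mm high over the bench, about 8 mm of play all round its bottle.
- square_holder: Square black holder, 68 x 68 mm outside, 62 x 62 mm inside, sides along its x and y. Fixed to the bench. Origin at the centre of its underside, on the bench top; z up. Floor 3 mm thick, rim 3 mm thick, 12 mm high over the bench, about 8 mm of play all round its bottle.
- flat_holder: Oblong black holder, 58 mm (its x) by 92 mm (its y) outside, 52 x 86 mm inside. Fixed to the bench. Origin at the centre of its underside, on the bench top; z up. Floor 3 mm thick, rim 3 mm thick, 12 mm high over the bench, about 8 mm of play all round its bottle.
- brown_jar: Brown glass jar with a black lid, 52 mm across, 85 mm high, standing loose among the bottles; to be left alone. Origin at the centre of its underside.
- beaker: Open white beaker without a cap, 58 mm across its rim, 75 mm high, standing loose among the bottles; to be left alone. Origin at the centre of its underside.
Things that resemble listed ones, but are neither listed nor needed, are in the scene too. What is shaped like the slim_holder but blue is not meant.

How it is judged:
At the end, for the whole second after the job is handed in: Each of the four bottles stands upright (within 0.08 rad) in its own holder, its axis within 13 mm of the holder's centre and its underside no more than 4 mm above the holder's floor, at rest (under 0.02 m/s) (horizontal distance between slim_mid and slim_holder below 0.013 m and z of slim_mid in the frame of slim_holder below 0.053 m and angle between each of slim_mid, jar_mid, square_mid, flat_mid's own z axis and vertical below 0.08 rad and linear speed of each of slim, jar, square, flat below 0.02 m/s and horizontal distance between jar_mid and jar_holder below 0.013 m and z of jar_mid in the frame of jar_holder below 0.042 m and horizontal distance between square_mid and square_holder below 0.013 m and z of square_mid in the frame of square_holder below 0.049 m and horizontal distance between flat_mid and flat_holder below 0.013 m and z of flat_mid in the frame of flat_holder below 0.047 m); the robot touches nothing.
It fails at once if the brown jar is pushed more than 30 mm away or tipped (distance of brown_jar from where it was at the start of the episode above 0.03 m or angle between brown_jar's own z axis and vertical above 0.5 rad).
It fails at once if the open beaker is pushed more than 30 mm away or tipped (distance of beaker from where it was at the start of the episode above 0.03 m or angle between beaker's own z axis and vertical above 0.5 rad).
It fails at once if a bottle is tipped over (angle between any of slim_mid, jar_mid, square_mid, flat_mid's own z axis and vertical above 0.8 rad).
It also fails if it takes over 112 s, if anything falls off the work surface, if the arm or the gripper's body presses on something with over 40 N, if the wrist force passes 120 N, or if a joint passes its speed limit or range.

## Working session

There is one attempt and no reset: what is moved stays moved. The work goes in short steps, Python scripts to look and compute and a tool call to move; the robot and the scene stay as the last step left them, time stands still between calls to the robot, and variables do not carry over. Pictures are saved under pics/ and viewed, and the job is handed in when it is done.

Besides the shell and the picture viewer there is one more tool, called after "Call:" by a JSON object that holds its "fn" and its "kwargs". apply_moves: Moves the arm, as the interface text tells. Its arguments: {"type":"object","properties":{"increments":{"type":"array","items":{"type":"object","properties":{"grip":{"type":"number"},"xyz":{"type":"array","items":{"type":"number"}},"rotation":{"type":"array","items":{"type":"number"}}}}},"squeeze":{"type":"number"}},"required":["increments"]}

```bash
ls; mkdir -p pics; cat > h.py <<'E'
import numpy as np, cv2
from bench import r, viewer
from scipy.spatial.transform import Rotation as R
def cam(n):
    c=viewer.camera(n); h,w=c['img'].shape[:2]
    f=h/2/np.tan(np.radians(c['vertical_fov'])/2)
    c['K']=np.array([[f,0,c['cx']],[0,f,c['cy']],[0,0,1.]]);c['D']=np.array(c['D'],float)
    c['R']=cv2.Rodrigues(np.array(c['rvec'],float))[0];c['t']=np.array(c['tvec'],float).ravel()
    c['C']=-c['R'].T@c['t'];return c
def rays(c,px):
    u=cv2.undistortPoints(np.array(px,float).reshape(-1,1,2),c['K'],c['D']).reshape(-1,2)
    return np.c_[u,np.ones(len(u))]@c['R']
def onplane(c,px,z):
    d=rays(c,px);return c['C']+d*((z-c['C'][2])/d[:,2])[:,None]
def cloud(c):
    h,w=c['range_z'].shape;v,u=np.mgrid[:h,:w]
    d=rays(c,np.c_[u.ravel(),v.ravel()]);P=c['C']+d*c['range_z'].reshape(-1,1)
    P[c['range_z'].ravel()==0]=np.nan
    return P.reshape(h,w,3)
def proj(c,P): return cv2.projectPoints(np.array(P,float).reshape(-1,1,3),np.array(c['rvec'],float),c['t'],c['K'],c['D'])[0].reshape(-1,2)
E
python3 - <<'E'
from h import *
s=r.read_state();print(s)
for n in('scene','top','wrist'):
    c=cam(n);cv2.imwrite(f'pics/{n}0.png',c['img']);print(n,c['C'],c['R'][2],c['vertical_fov'],c['D'])
E
```

```text
pics
{'time': 0.0, 'joint_positions': array([-1.36460681,  0.33287354, -0.06469496,  1.46095603,  0.02160535,
        1.3499412 , -0.08845186]), 'joint_vel': array([ 7.60414233e-04, -2.21965374e-03, -7.17924564e-04, -1.01557881e-05,
        1.52429870e-04,  1.54493625e-03, -1.20392549e-03]), 'joint_torque': array([-7.19592254e-05, -6.23272991e+01,  2.42197764e-02, -3.89884257e+01,
       -6.14854437e-02,  4.01653675e-02,  1.59179040e-04]), 'ee_pos': array([0.14167075, 0.60832356, 0.22974588]), 'eef_rot': array([ 7.83177484e-01,  6.21797780e-01, -5.55452354e-04,  4.90769086e-04]), 'ft_force': array([-0.0143125 , -0.42488706,  0.51714924]), 'torque': array([-0.03623645, -0.0493646 , -0.04012259]), 'width': 0.08680706920912394}
scene [1.15357277 0.42986146 0.57477553] [-0.66393991 -0.47333346 -0.57891211] 56.985928129928105 [-0.06830773  0.          0.          0.          0.        ]
top [0.40272129 0.01589569 1.35339977] [ 0.10635422 -0.01449009 -0.99422272] 42.81523045522547 [-0.11190475  0.          0.          0.          0.        ]
wrist [0.07266408 0.62470234 0.38475097] [ 0.25304852 -0.06013056 -0.96558312] 68.53041952447313 [0.01289797 0.         0.         0.         0.        ]
```

View pics/scene0.png

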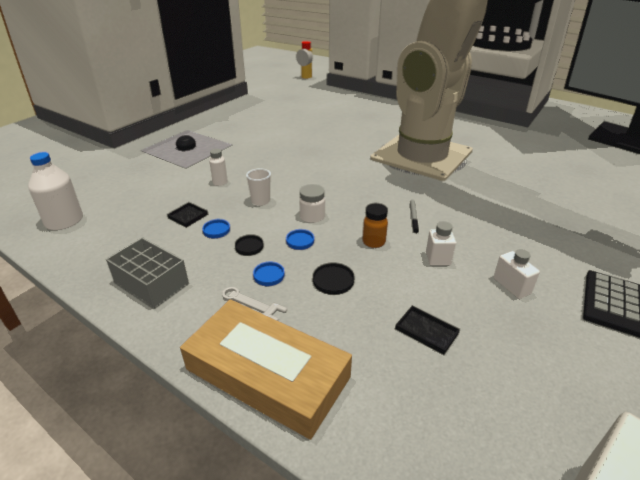

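View pics/top0.png

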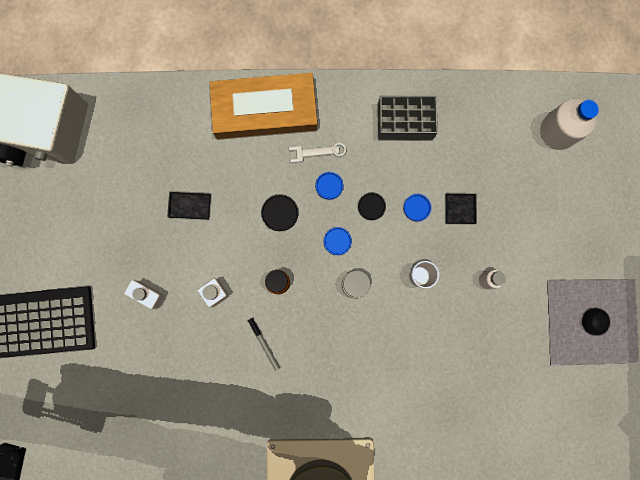

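View pics/wrist0.png

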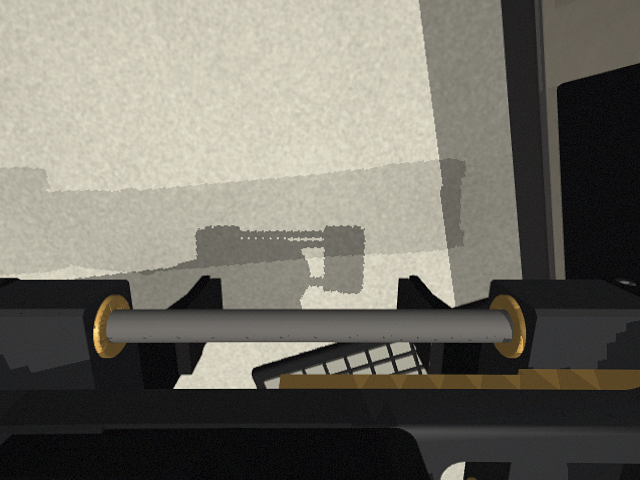

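The top view (x up, y left) has these:

- **Bottles:** flat at (142,293), square at (211,292), jar at (357,283) and slim at (493,278).
- **Leave alone:** brown jar at (278,281) and beaker at (424,274).
- **Black holders:** oblong (190,205), large round (280,212), small round (371,206) and square (461,208). The blue discs at (329,185), (417,207) and (337,241) are decoys.

Next I'll measure positions.

```bash
cat > meas.py <<'E'
from h import *
def measure(c,verbose=True):
    P=cloud(c);img=c['img'].astype(int);out={}
    mx=img.max(2);mn=img.min(2)
    # holders: dark, on plane .012
    dark=(mx<70).astype(np.uint8)
    for n,(u,v) in dict(flat=(190,205),jar=(280,212),slim=(371,206),square=(461,208)).items():
        m=np.zeros_like(dark);m[v-35:v+35,u-35:u+35]=dark[v-35:v+35,u-35:u+35]
        m=cv2.morphologyEx(m,cv2.MORPH_CLOSE,np.ones((5,5),np.uint8))
        cs=cv2.findContours(m,0,cv2.CHAIN_APPROX_NONE)[0];k=max(cs,key=cv2.contourArea).reshape(-1,2)
        w=onplane(c,k,0.012)[:,:2]
        rc=cv2.minAreaRect((w*1000).astype(np.float32))
        print('holder',n,np.round(rc[0],1),np.round(rc[1],1),'ang',round(rc[2],1),'bbox',cv2.boundingRect(k))
    return P
if __name__=='__main__':
    c=cam('top');P=measure(c);Z=P[...,2]
    for n,(u,v),H in [('flat',(142,293),.08),('square',(211,292),.084),('brown',(278,281),.085),('jar',(357,283),.07),('beaker',(424,274),.075),('slim',(493,278),.092)]:
        sub=P[v-35:v+35,u-32:u+32].reshape(-1,3)
        top=np.nanmax(sub[:,2]);a=sub[(sub[:,2]>H-.008)&(sub[:,2]<H+.015)]
        (cx,cy),rad=cv2.minEnclosingCircle((a[:,:2]*1000).astype(np.float32))
        print(n,'zmax',round(top,4),'cap n',len(a),np.round([cx,cy,rad],1),'med z',np.round(np.median(a[:,2]),4), 'mean',np.round(a.mean(0)*1000,1))
        if n in('flat','square'):
            h={'flat':.058,'square':.060}[n]
            b=sub[(sub[:,2]>h-.012)]
            rc=cv2.minAreaRect((b[:,:2]*1000).astype(np.float32));print('  body',rc)
            w8=((c['img'][v-35:v+35,u-32:u+32].min(2)>185)).astype(np.uint8)
            k=max(cv2.findContours(w8,0,cv2.CHAIN_APPROX_NONE)[0],key=cv2.contourArea).reshape(-1,2)+[u-32,v-35]
            ww=onplane(c,k,h)[:,:2];print('  white',cv2.minAreaRect((ww*1000).astype(np.float32)))
    big=cv2.resize(c['img'][165:320,110:520],None,fx=1.95,fy=1.95,interpolation=cv2.INTER_CUBIC);cv2.imwrite('pics/topcrop.png',big)
E
python3 meas.py
```

```text
holder flat [629.6 286.2] [93.7 58.1] ang 86.6 bbox (168, 192, 43, 28)
holder jar [611.9  84.4] [82.  78.4] ang 89.6 bbox (261, 195, 38, 36)
holder slim [ 625.4 -120. ] [60.4 58.6] ang 89.7 bbox (358, 193, 28, 27)
holder square [ 619.3 -319. ] [68.4 68.1] ang 88.1 bbox (445, 193, 31, 31)
flat zmax 0.0872 cap n 144 [431.8 376.6  14.7] med z 0.0801 mean [431.1 375.8  79.8]
  body ((431.6636657714844, 376.2970886230469), (71.63806915283203, 37.469757080078125), 61.41014099121094)
  white ((423.77685546875, 362.6436462402344), (34.87449645996094, 34.00745391845703), 60.742347717285156)
square zmax 0.0929 cap n 166 [435.3 226.8  15.3] med z 0.0843 mean [435.2 226.1  84.3]
  body ((435.764892578125, 226.64520263671875), (47.132476806640625, 44.96419906616211), 34.522254943847656)
  white ((434.8045349121094, 226.89878845214844), (43.620994567871094, 44.36689376831055), 33.99359130859375)
brown zmax 0.0931 cap n 396 [457.9  88.4  23.2] med z 0.0856 mean [457.9  88.2  85.5]
jar zmax 0.0772 cap n 569 [451.7 -79.8  28.5] med z 0.0703 mean [451.7 -79.5  70.5]
beaker zmax 0.084 cap n 149 [ 469.9 -223.9   28.7] med z 0.0748 mean [ 470.2 -225.7   74.7]
slim zmax 0.0986 cap n 161 [ 458.3 -375.6   15. ] med z 0.0929 mean [ 458.4 -375.    92.8]
```

```bash
sleep 1
```

```text
(no output)
```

View pics/topcrop.png

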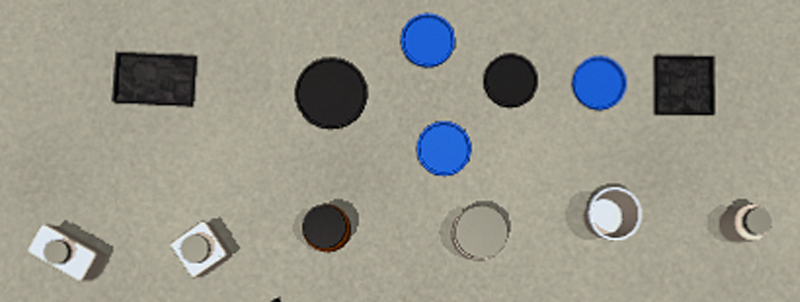

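Crop confirms the pairing: black oblong (155,79), large round (331,93), small round (510,81) and square (684,85), with the blue discs as decoys. The measured sizes match the given ones to within 4 mm. I'll move the flat bottle first.

```bash
cat > g.py <<'E'
import sys
from h import *
def go(x,y,z,yaw,grip=None):
    s=r.read_state();p=np.array(s['ee_pos']);Q=R.from_quat(s['eef_rot'])
    a=np.radians(yaw);X=np.array([np.cos(a),np.sin(a),0]);Zt=np.array([0,0,-1.]);T=R.from_matrix(np.c_[X,np.cross(Zt,X),Zt])
    d=Q.inv().apply(np.array([x,y,z])-p*1000);rv=np.degrees((Q.inv()*T).as_rotvec())
    print('t',round(s['time'],2),'at',np.round(p*1000,1),'yaw',round(np.degrees(np.arctan2(Q.as_matrix()[1,0],Q.as_matrix()[0,0])),1),'w',round(s['width']*1000,1),'F',np.round(s['ft_force'],1),'-> xyz',np.round(d,1),'rot',np.round(rv,1))
if __name__=='__main__':
    go(*map(float,sys.argv[1:5]))
E
python3 g.py 432 376 150 -28.6
```

```text
t 0.2 at [141.7 608.5 230. ] yaw 76.9 w 86.9 F [-0.3  0.   0.7] -> xyz [-160.5  335.5   80.2] rot [  0.    0.  105.5]
```

Call:
{"fn": "apply_moves", "kwargs": {"increments": [{"grip": 0,"xyz": [-32,67,0],"rotation": [0,0,10]},{"grip": 0,"xyz": [-64,134,0],"rotation": [0,0,20]},{"grip": 0,"xyz": [-96,200,20],"rotation": [0,0,30]},{"grip": 0,"xyz": [-128,268,50],"rotation": [0,0,40]},{"grip": 0,"xyz": [-160,335,80],"rotation": [0,0,50]}], "squeeze": 25}}

```text
time: 0.82
ee_pos: [0.3804, 0.4174, 0.1753]
eef_rot: [0.973, 0.23, 0.0, 0.0]
ft_force: [1.1, 0.2, 0.0]
width: 0.0872
```

```bash
python3 g.py 432 376 150 -28.6
```

```text
t 0.82 at [380.4 417.4 175.3] yaw 26.6 w 87.2 F [1.1 0.2 0. ] -> xyz [27.7 60.1 25.3] rot [ 0.  -0.  55.2]
```

Call:
{"fn": "apply_moves", "kwargs": {"increments": [{"grip": 0,"xyz": [28,60,25],"rotation": [0,0,11]},{"grip": 0,"xyz": [28,60,25],"rotation": [0,0,22]},{"grip": 0,"xyz": [28,60,25],"rotation": [0,0,33]},{"grip": 0,"xyz": [28,60,25],"rotation": [0,0,44]},{"grip": 0,"xyz": [28,60,25],"rotation": [0,0,55]}]}}

```text
time: 1.45
ee_pos: [0.4321, 0.3762, 0.1502]
eef_rot: [0.972, -0.235, 0.0, 0.0]
ft_force: [-0.7, -0.5, -1.1]
width: 0.0873
```

```bash
python3 g.py 432 376 31 -28.6
```

```text
t 1.45 at [432.1 376.2 150.2] yaw -27.2 w 87.3 F [-0.7 -0.5 -1.1] -> xyz [-1.000e-01  2.000e-01  1.192e+02] rot [ 0.  -0.   1.4]
```

Call:
{"fn": "apply_moves", "kwargs": {"increments": [{"grip": 0,"xyz": [0,0,30],"rotation": [0,0,1.4]},{"grip": 0,"xyz": [0,0,60],"rotation": [0,0,1.4]},{"grip": 0,"xyz": [0,0,90],"rotation": [0,0,1.4]},{"grip": 0,"xyz": [0,0,110],"rotation": [0,0,1.4]},{"grip": 0,"xyz": [0,0,119],"rotation": [0,0,1.4]}]}}

```text
time: 2.08
ee_pos: [0.4316, 0.3756, 0.03]
eef_rot: [0.969, -0.247, -0.0, 0.001]
ft_force: [0.8, 0.1, 1.2]
width: 0.0869
```

Call:
{"fn": "apply_moves", "kwargs": {"increments": [{"grip": 140,"xyz": [0,0,0],"rotation": [0,0,0]},{"grip": 170,"xyz": [0,0,0],"rotation": [0,0,0]},{"grip": 255,"xyz": [0,0,0],"rotation": [0,0,0]},{"grip": 255,"xyz": [0,0,0],"rotation": [0,0,0]},{"grip": 255,"xyz": [0,0,0],"rotation": [0,0,0]}]}}

```text
time: 2.7
ee_pos: [0.4317, 0.3757, 0.0302]
eef_rot: [0.969, -0.247, -0.0, 0.001]
ft_force: [0.2, 0.1, -0.4]
width: 0.0449
```

```bash
python3 g.py 432 376 131 -28.6;python3 - <<'E'
from h import *
c=cam('scene');cv2.imwrite('pics/s1.png',c['img'][180:360,380:620])
E
```

```text
t 2.7 at [431.7 375.7  30.2] yaw -28.6 w 44.9 F [ 0.2  0.1 -0.4] -> xyz [ 1.000e-01 -2.000e-01 -1.008e+02] rot [0.1 0.  0. ]
```

View pics/s1.png

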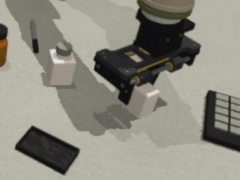

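The picture shows the gripper straddling the flat bottle at about (145,100). The fingers are still closing.

Call:
{"fn": "apply_moves", "kwargs": {"increments": [{"grip": 255,"xyz": [0,0,0],"rotation": [0,0,0]},{"grip": 255,"xyz": [0,0,0],"rotation": [0,0,0]},{"grip": 255,"xyz": [0,0,0],"rotation": [0,0,0]},{"grip": 255,"xyz": [0,0,0],"rotation": [0,0,0]}]}}

```text
time: 3.25
ee_pos: [0.4316, 0.3757, 0.0301]
eef_rot: [0.969, -0.247, -0.0, 0.001]
ft_force: [-0.5, -0.7, 0.8]
width: 0.0357
```

Call:
{"fn": "apply_moves", "kwargs": {"increments": [{"grip": 255,"xyz": [0,0,-15],"rotation": [0,0,0]},{"grip": 255,"xyz": [0,0,-35],"rotation": [0,0,0]},{"grip": 255,"xyz": [0,0,-55],"rotation": [0,0,0]},{"grip": 255,"xyz": [0,0,-70],"rotation": [0,0,0]},{"grip": 255,"xyz": [0,0,-70],"rotation": [0,0,0]}]}}

```text
time: 3.88
ee_pos: [0.4323, 0.3763, 0.1016]
eef_rot: [0.969, -0.247, 0.0, -0.0]
ft_force: [-0.1, 0.1, -1.8]
width: 0.0355
```

```bash
python3 g.py 629.6 286.2 100 -3.4
```

```text
t 3.88 at [432.3 376.3 101.6] yaw -28.6 w 35.5 F [-0.1  0.1 -1.8] -> xyz [216.4 -15.2   1.6] rot [ -0.   -0.  -25.2]
```

Call:
{"fn": "apply_moves", "kwargs": {"increments": [{"grip": 255,"xyz": [25,-2,0],"rotation": [0,0,-5]},{"grip": 255,"xyz": [75,-5,0],"rotation": [0,0,-10]},{"grip": 255,"xyz": [130,-9,0],"rotation": [0,0,-15]},{"grip": 255,"xyz": [185,-13,0],"rotation": [0,0,-21]},{"grip": 255,"xyz": [216,-15,0],"rotation": [0,0,-25]}]}}

```text
time: 4.5
ee_pos: [0.6312, 0.2833, 0.1004]
eef_rot: [1.0, -0.031, 0.0, 0.001]
ft_force: [-0.1, 0.0, -1.2]
width: 0.0358
```

```bash
python3 g.py 629.6 286.2 35 -3.4;python3 - <<'E'
from h import *
c=cam('scene');cv2.imwrite('pics/s2.png',cv2.resize(c['img'][180:380,340:620],None,fx=2,fy=2))
E
```

```text
t 4.5 at [631.2 283.3 100.4] yaw -3.6 w 35.8 F [-0.1  0.  -1.2] -> xyz [-1.8 -2.8 65.4] rot [ 0.1 -0.  -0.2]
```

View pics/s2.png

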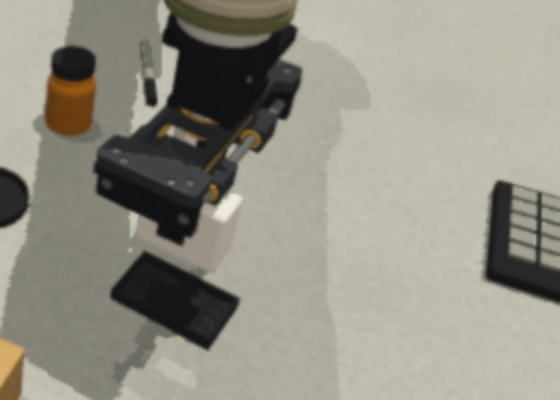

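The flat bottle at about (190,230) in this crop hangs upright, its long side parallel to the holder at (175,300). Lowering.

Call:
{"fn": "apply_moves", "kwargs": {"increments": [{"grip": 255,"xyz": [-2,-3,10],"rotation": [0,0,0]},{"grip": 255,"xyz": [-2,-3,25],"rotation": [0,0,0]},{"grip": 255,"xyz": [-2,-3,40],"rotation": [0,0,0]},{"grip": 255,"xyz": [-2,-3,50],"rotation": [0,0,0]},{"grip": 255,"xyz": [-2,-3,50],"rotation": [0,0,0]}]}}

```text
time: 5.18
ee_pos: [0.6312, 0.2836, 0.0492]
eef_rot: [1.0, -0.031, 0.0, 0.002]
ft_force: [0.2, -0.4, -1.1]
width: 0.0361
```

```bash
python3 g.py 629.6 286.2 34 -3.4
```

```text
t 5.17 at [631.2 283.6  49.2] yaw -3.5 w 36.1 F [ 0.2 -0.4 -1.1] -> xyz [-1.7 -2.5 15.2] rot [ 0.2 -0.  -0.1]
```

Call:
{"fn": "apply_moves", "kwargs": {"increments": [{"grip": 255,"xyz": [-2.5,-4,0],"rotation": [0,0,0]},{"grip": 255,"xyz": [-2.5,-4,0],"rotation": [0,0,0]},{"grip": 255,"xyz": [-2.5,-4,8],"rotation": [0,0,0]},{"grip": 255,"xyz": [-2.5,-4,14],"rotation": [0,0,0]},{"grip": 255,"xyz": [-2.5,-4,15],"rotation": [0,0,0]}]}}

```text
time: 5.8
ee_pos: [0.6286, 0.2874, 0.0333]
eef_rot: [1.0, -0.031, -0.0, 0.002]
ft_force: [0.8, -0.5, -1.0]
width: 0.0358
```

```bash
python3 g.py 629.6 286.2 33.2 -3.4
```

```text
t 5.8 at [628.6 287.4  33.3] yaw -3.5 w 35.8 F [ 0.8 -0.5 -1. ] -> xyz [1.1 1.1 0.1] rot [ 0.3  0.  -0.1]
```

Call:
{"fn": "apply_moves", "kwargs": {"increments": [{"grip": 255,"xyz": [0,0,1],"rotation": [0,0,0]},{"grip": 80,"xyz": [0,0,1],"rotation": [0,0,0]},{"grip": 80,"xyz": [0,0,1],"rotation": [0,0,0]},{"grip": 60,"xyz": [0,0,1],"rotation": [0,0,0]},{"grip": 60,"xyz": [0,0,1],"rotation": [0,0,0]}]}}

```text
time: 6.42
ee_pos: [0.6286, 0.2874, 0.0323]
eef_rot: [1.0, -0.031, -0.0, 0.002]
ft_force: [1.2, -0.0, -0.4]
width: 0.0641
```

Call:
{"fn": "apply_moves", "kwargs": {"increments": [{"grip": 0,"xyz": [0,0,-20],"rotation": [0,0,0]},{"grip": 0,"xyz": [0,0,-50],"rotation": [0,0,0]},{"grip": 0,"xyz": [0,0,-80],"rotation": [0,0,0]},{"grip": 0,"xyz": [0,0,-110],"rotation": [0,0,0]},{"grip": 0,"xyz": [0,0,-117],"rotation": [0,0,0]}]}}

```text
time: 7.05
ee_pos: [0.6301, 0.2883, 0.1531]
eef_rot: [1.0, -0.031, 0.002, 0.001]
ft_force: [-0.3, 1.1, 0.0]
width: 0.0869
```

```bash
python3 g.py 435.5 226.7 150 34.2;python3 - <<'E'
from h import *
c=cam('scene');cv2.imwrite('pics/s3.png',cv2.resize(c['img'][180:380,340:620],None,fx=2,fy=2))
E
```

```text
t 7.05 at [630.1 288.3 153.1] yaw -3.5 w 86.9 F [-0.3  1.1  0. ] -> xyz [-190.4   73.6    2.6] rot [  0.2  -0.2 -37.7]
```

View pics/s3.png

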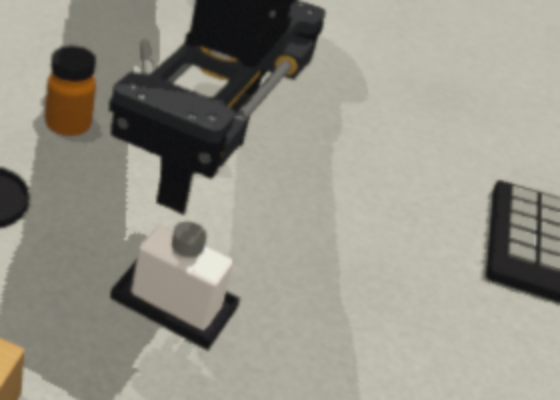

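The flat bottle now stands in its oblong holder at about (180,275). Next is the square bottle.

Call:
{"fn": "apply_moves", "kwargs": {"increments": [{"grip": 0,"xyz": [-40,15,0],"rotation": [0,0,-8]},{"grip": 0,"xyz": [-95,36,0],"rotation": [0,0,-17]},{"grip": 0,"xyz": [-150,58,0],"rotation": [0,0,-26]},{"grip": 0,"xyz": [-190,74,2],"rotation": [0,0,-36]},{"grip": 0,"xyz": [-190,74,2],"rotation": [0,0,-38]}]}}

```text
time: 7.72
ee_pos: [0.4326, 0.2252, 0.1494]
eef_rot: [0.955, 0.298, -0.0, 0.001]
ft_force: [1.7, 0.4, 0.7]
width: 0.0867
```

```bash
python3 g.py 435.5 226.7 33 34.2
```

```text
t 7.72 at [432.6 225.2 149.4] yaw 34.7 w 86.7 F [1.7 0.4 0.7] -> xyz [3.300e+00 1.000e-01 1.164e+02] rot [0.1 0.1 0.5]
```

Call:
{"fn": "apply_moves", "kwargs": {"increments": [{"grip": 0,"xyz": [3,0,30],"rotation": [0,0,0]},{"grip": 0,"xyz": [3,0,60],"rotation": [0,0,0]},{"grip": 0,"xyz": [3,0,90],"rotation": [0,0,0]},{"grip": 0,"xyz": [3,0,110],"rotation": [0,0,0]},{"grip": 0,"xyz": [3,0,116],"rotation": [0,0,0]}]}}

```text
time: 8.35
ee_pos: [0.4348, 0.2261, 0.0319]
eef_rot: [0.955, 0.298, -0.001, 0.002]
ft_force: [0.5, 0.6, -0.4]
width: 0.0868
```

Call:
{"fn": "apply_moves", "kwargs": {"increments": [{"grip": 100,"xyz": [0,0,0],"rotation": [0,0,0]},{"grip": 255,"xyz": [0,0,0],"rotation": [0,0,0]},{"grip": 255,"xyz": [0,0,0],"rotation": [0,0,0]},{"grip": 255,"xyz": [0,0,0],"rotation": [0,0,0]},{"grip": 255,"xyz": [0,0,0],"rotation": [0,0,0]}]}}

```text
time: 8.98
ee_pos: [0.4349, 0.2262, 0.0321]
eef_rot: [0.955, 0.298, -0.001, 0.002]
ft_force: [-0.5, -0.5, 1.3]
width: 0.0456
```

Call:
{"fn": "apply_moves", "kwargs": {"increments": [{"grip": 255,"xyz": [0,0,0],"rotation": [0,0,0]},{"grip": 255,"xyz": [0,0,0],"rotation": [0,0,0]},{"grip": 255,"xyz": [0,0,0],"rotation": [0,0,0]}]}}

```text
time: 9.35
ee_pos: [0.4349, 0.2262, 0.0321]
eef_rot: [0.955, 0.298, -0.001, 0.002]
ft_force: [-0.1, 0.8, 1.3]
width: 0.0459
```

Call:
{"fn": "apply_moves", "kwargs": {"increments": [{"grip": 255,"xyz": [0,0,-20],"rotation": [0,0,0]},{"grip": 255,"xyz": [0,0,-50],"rotation": [0,0,0]},{"grip": 255,"xyz": [0,0,-85],"rotation": [0,0,0]},{"grip": 255,"xyz": [0,0,-115],"rotation": [0,0,0]},{"grip": 255,"xyz": [0,0,-135],"rotation": [0,0,0]}]}}

```text
time: 9.98
ee_pos: [0.4353, 0.2269, 0.1685]
eef_rot: [0.955, 0.298, -0.001, 0.002]
ft_force: [0.2, -0.0, -2.0]
width: 0.0455
```

```bash
python3 g.py 619.3 -319 165 -1.9;python3 - <<'E'
from h import *
c=cam('scene');cv2.imwrite('pics/s4.png',cv2.resize(c['img'][140:380,320:620],None,fx=2,fy=2))
E
```

```text
t 9.97 at [435.3 226.9 168.5] yaw 34.6 w 45.5 F [ 0.2 -0.  -2. ] -> xyz [-158.9  553.7    5.4] rot [ 0.2  0.1 36.5]
```

View pics/s4.png

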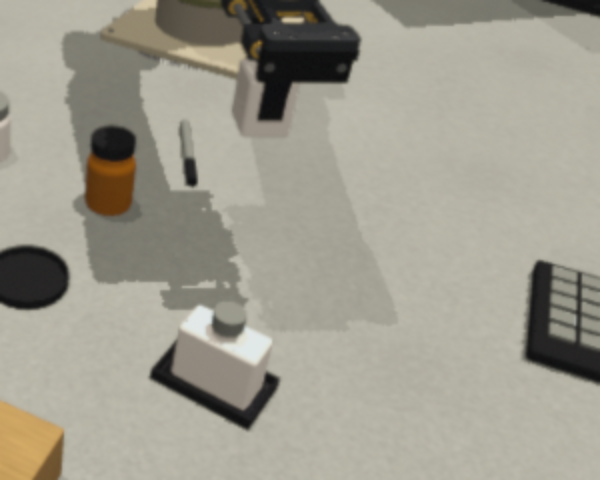

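The square bottle is held upright at about (265,100), and the flat one is seated at (225,350). Carrying the square bottle.

Call:
{"fn": "apply_moves", "kwargs": {"increments": [{"grip": 255,"xyz": [-8,28,0],"rotation": [0,0,3]},{"grip": 255,"xyz": [-22,78,0],"rotation": [0,0,7]},{"grip": 255,"xyz": [-38,133,0],"rotation": [0,0,11]},{"grip": 255,"xyz": [-54,188,0],"rotation": [0,0,15]},{"grip": 255,"xyz": [-70,243,0],"rotation": [0,0,19]}]}}

```text
time: 10.65
ee_pos: [0.5165, -0.0154, 0.1705]
eef_rot: [0.991, 0.134, 0.0, 0.001]
ft_force: [1.7, -0.3, -1.1]
width: 0.0459
```

```bash
python3 g.py 619.3 -319 165 -1.9
```

```text
t 10.65 at [516.5 -15.4 170.5] yaw 15.4 w 45.9 F [ 1.7 -0.3 -1.1] -> xyz [ 18.5 320.    6.3] rot [ 0.1 -0.1 17.3]
```

Call:
{"fn": "apply_moves", "kwargs": {"increments": [{"grip": 255,"xyz": [4,60,2],"rotation": [0,0,3]},{"grip": 255,"xyz": [8,120,3],"rotation": [0,0,6]},{"grip": 255,"xyz": [11,180,5],"rotation": [0,0,10]},{"grip": 255,"xyz": [14,240,6],"rotation": [0,0,13]},{"grip": 255,"xyz": [17,290,6],"rotation": [0,0,17]}]}}

```text
time: 11.28
ee_pos: [0.6089, -0.2943, 0.164]
eef_rot: [1.0, -0.016, -0.0, 0.002]
ft_force: [-0.1, -0.2, -0.7]
width: 0.0461
```

```bash
python3 g.py 619.3 -319 65 -1.9
```

```text
t 11.28 at [ 608.9 -294.3  164. ] yaw -1.9 w 46.1 F [-0.1 -0.2 -0.7] -> xyz [11.2 24.  99.1] rot [0.2 0.  0. ]
```

Call:
{"fn": "apply_moves", "kwargs": {"increments": [{"grip": 255,"xyz": [6,14,20],"rotation": [0,0,0]},{"grip": 255,"xyz": [11,24,50],"rotation": [0,0,0]},{"grip": 255,"xyz": [11,24,80],"rotation": [0,0,0]},{"grip": 255,"xyz": [11,24,99],"rotation": [0,0,0]},{"grip": 255,"xyz": [11,24,99],"rotation": [0,0,0]}]}}

```text
time: 11.9
ee_pos: [0.6178, -0.3189, 0.0634]
eef_rot: [1.0, -0.017, -0.002, 0.001]
ft_force: [0.2, 0.2, -1.4]
width: 0.0459
```

```bash
python3 g.py 619.3 -319 35 -1.9;python3 - <<'E'
from h import *
c=cam('scene');cv2.imwrite('pics/s5.png',cv2.resize(c['img'][100:300,100:380],None,fx=2,fy=2))
E
```

```text
t 11.9 at [ 617.8 -318.9   63.4] yaw -1.9 w 45.9 F [ 0.2  0.2 -1.4] -> xyz [ 1.6 -0.  28.4] rot [ 0.2  0.2 -0. ]
```

View pics/s5.png

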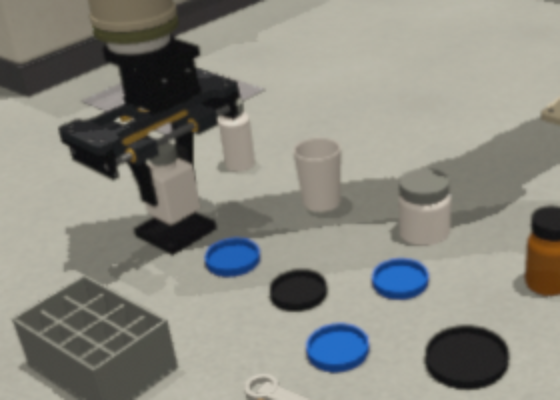

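The square bottle at about (172,190) hangs over its holder at (175,232). Lowering to the floor and releasing.

Call:
{"fn": "apply_moves", "kwargs": {"increments": [{"grip": 255,"xyz": [1.5,0,8],"rotation": [0,0,0]},{"grip": 255,"xyz": [1.5,0,16],"rotation": [0,0,0]},{"grip": 255,"xyz": [1.5,0,24],"rotation": [0,0,0]},{"grip": 255,"xyz": [1.5,0,28],"rotation": [0,0,0]},{"grip": 255,"xyz": [1.5,0,28],"rotation": [0,0,0]}]}}

```text
time: 12.58
ee_pos: [0.62, -0.3192, 0.0366]
eef_rot: [1.0, -0.017, -0.001, 0.002]
ft_force: [-0.3, -0.8, -1.6]
width: 0.0459
```

```bash
python3 g.py 619.3 -319 35 -1.9
```

```text
t 12.57 at [ 620.  -319.2   36.6] yaw -1.9 w 45.9 F [-0.3 -0.8 -1.6] -> xyz [-0.7 -0.2  1.6] rot [ 0.2  0.1 -0. ]
```

Call:
{"fn": "apply_moves", "kwargs": {"increments": [{"grip": 255,"xyz": [-0.7,0,2],"rotation": [0,0,0]},{"grip": 255,"xyz": [-0.7,0,2],"rotation": [0,0,0]},{"grip": 60,"xyz": [-0.7,0,2],"rotation": [0,0,0]},{"grip": 60,"xyz": [-0.7,0,2],"rotation": [0,0,0]},{"grip": 40,"xyz": [-0.7,0,2],"rotation": [0,0,0]}]}}

```text
time: 13.2
ee_pos: [0.6192, -0.3193, 0.0345]
eef_rot: [1.0, -0.017, -0.001, 0.002]
ft_force: [0.7, -0.1, -0.2]
width: 0.0674
```

Call:
{"fn": "apply_moves", "kwargs": {"increments": [{"grip": 0,"xyz": [0,0,-10],"rotation": [0,0,0]},{"grip": 0,"xyz": [0,0,-40],"rotation": [0,0,0]},{"grip": 0,"xyz": [0,0,-70],"rotation": [0,0,0]},{"grip": 0,"xyz": [0,0,-100],"rotation": [0,0,0]},{"grip": 0,"xyz": [0,0,-115],"rotation": [0,0,0]}]}}

```text
time: 13.82
ee_pos: [0.62, -0.3194, 0.152]
eef_rot: [1.0, -0.017, 0.0, 0.002]
ft_force: [0.3, 0.6, 0.4]
width: 0.0866
```

```bash
python3 g.py 458.4 -375.3 155 0;python3 - <<'E'
from h import *
c=cam('scene');cv2.imwrite('pics/s6.png',cv2.resize(c['img'][100:300,100:380],None,fx=2,fy=2))
E
```

```text
t 13.82 at [ 620.  -319.4  152. ] yaw -1.9 w 86.6 F [0.3 0.6 0.4] -> xyz [-159.6   61.3   -2.9] rot [ 0.2 -0.  -1.9]
```

View pics/s6.png

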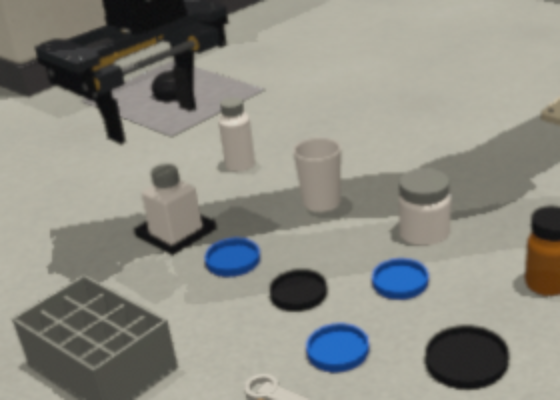

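The square bottle is seated in its holder at about (172,215). The slim bottle at (236,135) is nearest, so it goes next.

Call:
{"fn": "apply_moves", "kwargs": {"increments": [{"grip": 0,"xyz": [-35,13,0],"rotation": [0,0,-1]},{"grip": 0,"xyz": [-80,31,0],"rotation": [0,0,-2]},{"grip": 0,"xyz": [-130,50,0],"rotation": [0,0,-2]},{"grip": 0,"xyz": [-160,61,-2],"rotation": [0,0,-2]},{"grip": 0,"xyz": [-160,61,-2],"rotation": [0,0,-2]}]}}

```text
time: 14.5
ee_pos: [0.4557, -0.3765, 0.155]
eef_rot: [1.0, -0.001, 0.001, 0.002]
ft_force: [-0.5, -0.5, 0.3]
width: 0.0867
```

```bash
python3 g.py 458.4 -375.3 39 0
```

```text
t 14.5 at [ 455.7 -376.5  155. ] yaw -0.2 w 86.7 F [-0.5 -0.5  0.3] -> xyz [  2.5  -1.7 116. ] rot [ 0.2 -0.1 -0.2]
```

Call:
{"fn": "apply_moves", "kwargs": {"increments": [{"grip": 0,"xyz": [2.5,-1.5,30],"rotation": [0,0,0]},{"grip": 0,"xyz": [2.5,-1.5,60],"rotation": [0,0,0]},{"grip": 0,"xyz": [2.5,-1.5,90],"rotation": [0,0,0]},{"grip": 0,"xyz": [2.5,-1.5,110],"rotation": [0,0,0]},{"grip": 0,"xyz": [2.5,-1.5,116],"rotation": [0,0,0]}]}}

```text
time: 15.12
ee_pos: [0.4583, -0.3748, 0.0376]
eef_rot: [1.0, -0.001, -0.0, 0.002]
ft_force: [-0.0, -0.2, 1.3]
width: 0.0868
```

Call:
{"fn": "apply_moves", "kwargs": {"increments": [{"grip": 100,"xyz": [0,0,0],"rotation": [0,0,0]},{"grip": 255,"xyz": [0,0,0],"rotation": [0,0,0]},{"grip": 255,"xyz": [0,0,0],"rotation": [0,0,0]},{"grip": 255,"xyz": [0,0,0],"rotation": [0,0,0]},{"grip": 255,"xyz": [0,0,0],"rotation": [0,0,0]}]}}

```text
time: 15.75
ee_pos: [0.4584, -0.3748, 0.0378]
eef_rot: [1.0, -0.001, -0.0, 0.002]
ft_force: [-0.4, -0.8, -0.5]
width: 0.0447
```

Call:
{"fn": "apply_moves", "kwargs": {"increments": [{"grip": 255,"xyz": [0,0,0],"rotation": [0,0,0]},{"grip": 255,"xyz": [0,0,0],"rotation": [0,0,0]},{"grip": 255,"xyz": [0,0,0],"rotation": [0,0,0]}]}}

```text
time: 16.12
ee_pos: [0.4583, -0.3749, 0.0378]
eef_rot: [1.0, -0.001, -0.0, 0.002]
ft_force: [-1.3, 0.0, 0.2]
width: 0.0391
```

Call:
{"fn": "apply_moves", "kwargs": {"increments": [{"grip": 255,"xyz": [0,0,-20],"rotation": [0,0,0]},{"grip": 255,"xyz": [0,0,-50],"rotation": [0,0,0]},{"grip": 255,"xyz": [0,0,-85],"rotation": [0,0,0]},{"grip": 255,"xyz": [0,0,-115],"rotation": [0,0,0]},{"grip": 255,"xyz": [0,0,-130],"rotation": [0,0,0]}]}}

```text
time: 16.75
ee_pos: [0.4588, -0.375, 0.1705]
eef_rot: [1.0, -0.001, 0.001, 0.002]
ft_force: [0.2, -1.1, -1.6]
width: 0.0393
```

```bash
python3 g.py 625.4 -120 165 0;python3 - <<'E'
from h import *
c=cam('scene');cv2.imwrite('pics/s7.png',cv2.resize(c['img'][50:300,100:380],None,fx=2,fy=2))
E
```

```text
t 16.75 at [ 458.8 -375.   170.5] yaw -0.1 w 39.3 F [ 0.2 -1.1 -1.6] -> xyz [ 166.  -255.5    4.7] rot [ 0.3 -0.1 -0.1]
```

View pics/s7.png

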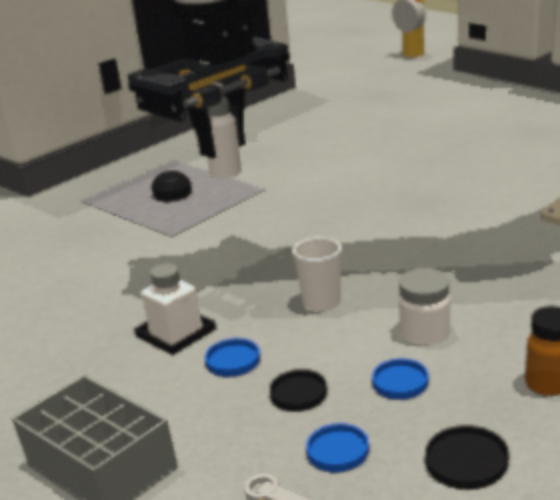

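The slim bottle is held upright at about (225,145). Its holder is the black disc at (298,388).

Call:
{"fn": "apply_moves", "kwargs": {"increments": [{"grip": 255,"xyz": [16,-25,0],"rotation": [0,0,0]},{"grip": 255,"xyz": [45,-69,0],"rotation": [0,0,0]},{"grip": 255,"xyz": [78,-120,0],"rotation": [0,0,0]},{"grip": 255,"xyz": [110,-170,0],"rotation": [0,0,0]},{"grip": 255,"xyz": [138,-213,0],"rotation": [0,0,0]}]}}

```text
time: 17.42
ee_pos: [0.5983, -0.16, 0.17]
eef_rot: [1.0, -0.001, 0.001, 0.002]
ft_force: [0.5, -0.4, -0.9]
width: 0.0392
```

```bash
python3 g.py 625.4 -120 165 0
```

```text
t 17.43 at [ 598.3 -160.   170. ] yaw -0.1 w 39.2 F [ 0.5 -0.4 -0.9] -> xyz [ 27.  -40.1   4.9] rot [ 0.3 -0.1 -0.1]
```

Call:
{"fn": "apply_moves", "kwargs": {"increments": [{"grip": 255,"xyz": [18,-27,10],"rotation": [0,0,0]},{"grip": 255,"xyz": [27,-40,30],"rotation": [0,0,0]},{"grip": 255,"xyz": [27,-40,65],"rotation": [0,0,0]},{"grip": 255,"xyz": [27,-40,95],"rotation": [0,0,0]},{"grip": 255,"xyz": [27,-40,100],"rotation": [0,0,0]}]}}

```text
time: 18.05
ee_pos: [0.6232, -0.1216, 0.0668]
eef_rot: [1.0, -0.001, -0.001, 0.003]
ft_force: [-0.5, -0.7, -0.6]
width: 0.0393
```

```bash
python3 g.py 625.4 -120 41 0;python3 - <<'E'
from h import *
c=cam('scene');cv2.imwrite('pics/s8.png',cv2.resize(c['img'][100:300,100:380],None,fx=2,fy=2))
E
```

```text
t 18.05 at [ 623.2 -121.6   66.8] yaw -0.2 w 39.3 F [-0.5 -0.7 -0.6] -> xyz [ 2.3 -1.8 25.8] rot [ 0.3  0.2 -0.2]
```

View pics/s8.png

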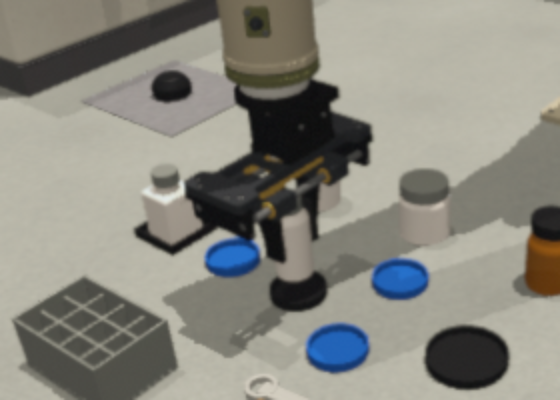

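The slim bottle is over the black round holder at about (298,290). Lowering.

Call:
{"fn": "apply_moves", "kwargs": {"increments": [{"grip": 255,"xyz": [2,-2,8],"rotation": [0,0,0]},{"grip": 255,"xyz": [2,-2,16],"rotation": [0,0,0]},{"grip": 255,"xyz": [2,-2,23],"rotation": [0,0,0]},{"grip": 255,"xyz": [2,-2,25],"rotation": [0,0,0]},{"grip": 255,"xyz": [2,-2,25],"rotation": [0,0,0]}]}}

```text
time: 18.73
ee_pos: [0.626, -0.1198, 0.043]
eef_rot: [1.0, -0.001, -0.0, 0.003]
ft_force: [-0.2, -1.0, -1.2]
width: 0.0388
```

```bash
python3 g.py 625.4 -120 41 0
```

```text
t 18.73 at [ 626.  -119.8   43. ] yaw -0.2 w 38.8 F [-0.2 -1.  -1.2] -> xyz [-0.6  0.2  2. ] rot [ 0.3  0.1 -0.2]
```

Call:
{"fn": "apply_moves", "kwargs": {"increments": [{"grip": 255,"xyz": [-0.5,0,2.5],"rotation": [0,0,0]},{"grip": 255,"xyz": [-0.5,0,2.5],"rotation": [0,0,0]},{"grip": 80,"xyz": [-0.5,0,2.5],"rotation": [0,0,0]},{"grip": 60,"xyz": [-0.5,0,2.5],"rotation": [0,0,0]},{"grip": 50,"xyz": [-0.5,0,2.5],"rotation": [0,0,0]}]}}

```text
time: 19.35
ee_pos: [0.6255, -0.1197, 0.0404]
eef_rot: [1.0, -0.001, -0.001, 0.003]
ft_force: [-0.1, -0.3, 0.1]
width: 0.0615
```

Call:
{"fn": "apply_moves", "kwargs": {"increments": [{"grip": 0,"xyz": [0,0,-10],"rotation": [0,0,0]},{"grip": 0,"xyz": [0,0,-40],"rotation": [0,0,0]},{"grip": 0,"xyz": [0,0,-70],"rotation": [0,0,0]},{"grip": 0,"xyz": [0,0,-100],"rotation": [0,0,0]},{"grip": 0,"xyz": [0,0,-115],"rotation": [0,0,0]}]}}

```text
time: 19.98
ee_pos: [0.6263, -0.1194, 0.1577]
eef_rot: [1.0, -0.001, 0.001, 0.003]
ft_force: [-0.1, 0.0, -0.2]
width: 0.0874
```

```bash
python3 g.py 451.7 -79.7 150 0;python3 - <<'E'
from h import *
c=cam('scene');cv2.imwrite('pics/s9.png',cv2.resize(c['img'][100:300,100:380],None,fx=2,fy=2))
E
```

```text
t 19.98 at [ 626.3 -119.4  157.7] yaw -0.2 w 87.4 F [-0.1  0.  -0.2] -> xyz [-174.7  -39.3    7.2] rot [ 0.3 -0.1 -0.2]
```

View pics/s9.png

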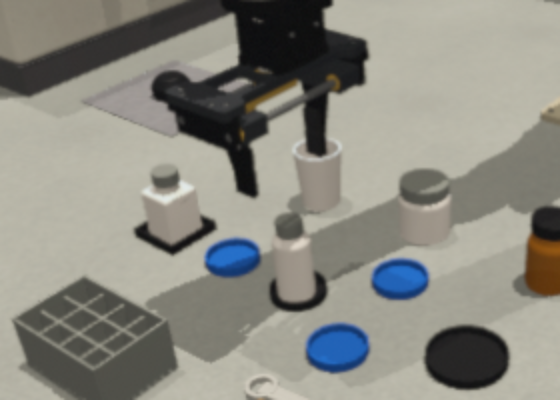

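The slim bottle is seated at about (296,275). The wide jar at (424,210) is last.

Call:
{"fn": "apply_moves", "kwargs": {"increments": [{"grip": 0,"xyz": [-38,-9,0],"rotation": [0,0,0]},{"grip": 0,"xyz": [-85,-20,3],"rotation": [0,0,0]},{"grip": 0,"xyz": [-135,-31,5],"rotation": [0,0,0]},{"grip": 0,"xyz": [-174,-39,7],"rotation": [0,0,0]},{"grip": 0,"xyz": [-174,-39,7],"rotation": [0,0,0]}]}}

```text
time: 20.65
ee_pos: [0.4504, -0.0792, 0.1504]
eef_rot: [1.0, -0.001, 0.001, 0.002]
ft_force: [0.2, 0.3, 0.1]
width: 0.0869
```

```bash
python3 g.py 451.7 -79.7 27 0
```

```text
t 20.65 at [450.4 -79.2 150.4] yaw -0.1 w 86.9 F [0.2 0.3 0.1] -> xyz [1.100e+00 1.000e-01 1.234e+02] rot [ 0.2 -0.1 -0.1]
```

Call:
{"fn": "apply_moves", "kwargs": {"increments": [{"grip": 0,"xyz": [1,0,30],"rotation": [0,0,0]},{"grip": 0,"xyz": [1,0,60],"rotation": [0,0,0]},{"grip": 0,"xyz": [1,0,90],"rotation": [0,0,0]},{"grip": 0,"xyz": [1,0,115],"rotation": [0,0,0]},{"grip": 0,"xyz": [1,0,122],"rotation": [0,0,0]}]}}

```text
time: 21.28
ee_pos: [0.4511, -0.0799, 0.0269]
eef_rot: [1.0, -0.001, -0.001, 0.002]
ft_force: [-0.4, -0.1, 1.0]
width: 0.087
```

Call:
{"fn": "apply_moves", "kwargs": {"increments": [{"grip": 60,"xyz": [0,0,0],"rotation": [0,0,0]},{"grip": 255,"xyz": [0,0,0],"rotation": [0,0,0]},{"grip": 255,"xyz": [0,0,0],"rotation": [0,0,0]},{"grip": 255,"xyz": [0,0,0],"rotation": [0,0,0]},{"grip": 255,"xyz": [0,0,0],"rotation": [0,0,0]}]}}

```text
time: 21.9
ee_pos: [0.4514, -0.0799, 0.0274]
eef_rot: [1.0, -0.001, -0.0, 0.002]
ft_force: [-2.0, 0.1, 7.0]
width: 0.059
```

Call:
{"fn": "apply_moves", "kwargs": {"increments": [{"grip": 255,"xyz": [0,0,-20],"rotation": [0,0,0]},{"grip": 255,"xyz": [0,0,-40],"rotation": [0,0,0]},{"grip": 255,"xyz": [0,0,-70],"rotation": [0,0,0]},{"grip": 255,"xyz": [0,0,-100],"rotation": [0,0,0]},{"grip": 255,"xyz": [0,0,-110],"rotation": [0,0,0]}]}}

```text
time: 22.52
ee_pos: [0.4522, -0.0794, 0.1388]
eef_rot: [1.0, -0.001, 0.001, 0.002]
ft_force: [0.7, -0.2, -1.0]
width: 0.059
```

```bash
python3 g.py 611.9 84.4 140 0;python3 - <<'E'
from h import *
c=cam('scene');cv2.imwrite('pics/s10.png',cv2.resize(c['img'][100:340,180:460],None,fx=2,fy=2))
E
```

```text
t 22.52 at [452.2 -79.4 138.8] yaw -0.1 w 59.0 F [ 0.7 -0.2 -1. ] -> xyz [ 159.4 -164.1   -1.4] rot [ 0.2 -0.1 -0.1]
```

View pics/s10.png

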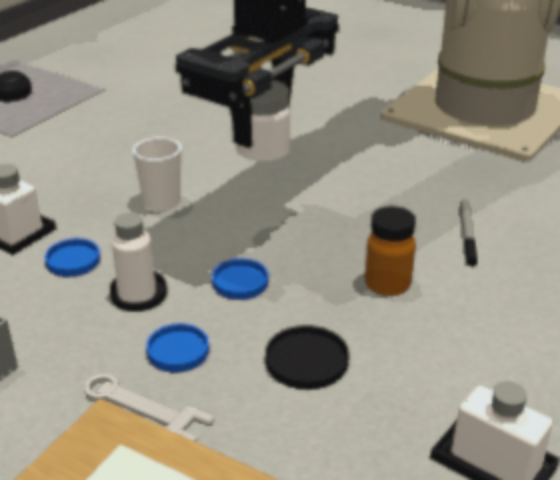

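The jar is held upright at about (263,125), and the brown jar at (390,250) is clear of the path. Carrying it over to the large black holder at (307,356).

Call:
{"fn": "apply_moves", "kwargs": {"increments": [{"grip": 255,"xyz": [20,-20,0],"rotation": [0,0,0]},{"grip": 255,"xyz": [55,-57,0],"rotation": [0,0,0]},{"grip": 255,"xyz": [95,-98,0],"rotation": [0,0,0]},{"grip": 255,"xyz": [130,-134,0],"rotation": [0,0,0]},{"grip": 255,"xyz": [159,-164,0],"rotation": [0,0,0]}]}}

```text
time: 23.2
ee_pos: [0.6121, 0.0861, 0.1367]
eef_rot: [1.0, -0.0, -0.0, 0.002]
ft_force: [0.4, -0.5, -1.1]
width: 0.0588
```

```bash
python3 g.py 611.9 84.4 55 0
```

```text
t 23.2 at [612.1  86.1 136.7] yaw -0.0 w 58.8 F [ 0.4 -0.5 -1.1] -> xyz [-0.2  1.4 81.7] rot [ 0.2  0.  -0. ]
```

Call:
{"fn": "apply_moves", "kwargs": {"increments": [{"grip": 255,"xyz": [0,1.5,20],"rotation": [0,0,0]},{"grip": 255,"xyz": [0,1.5,45],"rotation": [0,0,0]},{"grip": 255,"xyz": [0,1.5,70],"rotation": [0,0,0]},{"grip": 255,"xyz": [0,1.5,82],"rotation": [0,0,0]},{"grip": 255,"xyz": [0,1.5,82],"rotation": [0,0,0]}]}}

```text
time: 23.82
ee_pos: [0.6113, 0.0841, 0.0534]
eef_rot: [1.0, -0.0, -0.001, 0.002]
ft_force: [0.2, -0.5, -0.2]
width: 0.0587
```

```bash
python3 g.py 611.9 84.4 31 0;python3 - <<'E'
from h import *
c=cam('scene');cv2.imwrite('pics/s11.png',cv2.resize(c['img'][150:340,180:460],None,fx=2,fy=2))
E
```

```text
t 23.82 at [611.3  84.1  53.4] yaw -0.0 w 58.7 F [ 0.2 -0.5 -0.2] -> xyz [ 0.7 -0.4 22.4] rot [ 0.3  0.1 -0. ]
```

View pics/s11.png

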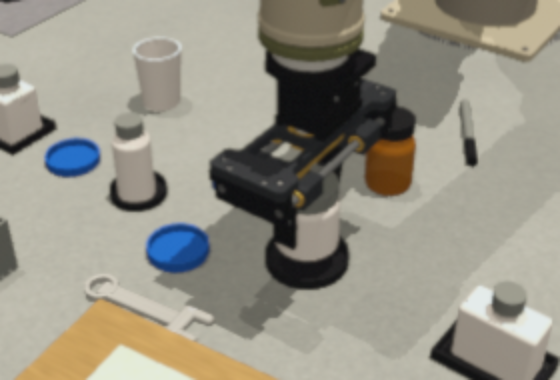

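The jar is centred over the large holder at about (307,255), and the gripper's rear end stays clear of the brown jar.

Call:
{"fn": "apply_moves", "kwargs": {"increments": [{"grip": 255,"xyz": [0.5,0,8],"rotation": [0,0,0]},{"grip": 255,"xyz": [0.5,0,16],"rotation": [0,0,0]},{"grip": 255,"xyz": [0.5,0,20],"rotation": [0,0,0]},{"grip": 255,"xyz": [0.5,0,22],"rotation": [0,0,0]},{"grip": 255,"xyz": [0.5,0,22],"rotation": [0,0,0]}]}}

```text
time: 24.5
ee_pos: [0.6125, 0.0841, 0.0324]
eef_rot: [1.0, -0.0, -0.0, 0.002]
ft_force: [0.8, 0.4, -1.3]
width: 0.0593
```

```bash
python3 g.py 611.9 84.4 30.5 0
```

```text
t 24.5 at [612.5  84.1  32.4] yaw -0.1 w 59.3 F [ 0.8  0.4 -1.3] -> xyz [-0.6 -0.3  1.9] rot [ 0.2  0.  -0.1]
```

Call:
{"fn": "apply_moves", "kwargs": {"increments": [{"grip": 255,"xyz": [-0.5,0,2],"rotation": [0,0,0]},{"grip": 255,"xyz": [-0.5,0,2],"rotation": [0,0,0]},{"grip": 30,"xyz": [-0.5,0,2],"rotation": [0,0,0]},{"grip": 0,"xyz": [-0.5,0,2],"rotation": [0,0,0]},{"grip": 0,"xyz": [-0.5,0,2],"rotation": [0,0,0]}]}}

```text
time: 25.12
ee_pos: [0.6121, 0.0841, 0.0306]
eef_rot: [1.0, -0.0, -0.0, 0.002]
ft_force: [-0.1, 0.0, -0.3]
width: 0.0809
```

Call:
{"fn": "apply_moves", "kwargs": {"increments": [{"grip": 0,"xyz": [0,0,0],"rotation": [0,0,0]},{"grip": 0,"xyz": [0,0,-20],"rotation": [0,0,0]},{"grip": 0,"xyz": [0,0,-50],"rotation": [0,0,0]},{"grip": 0,"xyz": [0,0,-90],"rotation": [0,0,0]},{"grip": 0,"xyz": [0,0,-130],"rotation": [0,0,0]}]}}

```text
time: 25.75
ee_pos: [0.6122, 0.0844, 0.1633]
eef_rot: [1.0, -0.001, 0.0, 0.002]
ft_force: [0.3, 0.3, 0.6]
width: 0.0869
```

```bash
python3 g.py 350 350 220 0
```

```text
t 25.75 at [612.2  84.4 163.3] yaw -0.1 w 86.9 F [0.3 0.3 0.6] -> xyz [-262.5 -265.1  -57.8] rot [ 0.2 -0.  -0.1]
```

Moving away to clear the top camera's view.

Call:
{"fn": "apply_moves", "kwargs": {"increments": [{"grip": 0,"xyz": [-45,-45,-40],"rotation": [0,0,0]},{"grip": 0,"xyz": [-85,-85,-60],"rotation": [0,0,0]},{"grip": 0,"xyz": [-125,-130,-60],"rotation": [0,0,0]},{"grip": 0,"xyz": [-165,-175,-60],"rotation": [0,0,0]},{"grip": 0,"xyz": [-205,-220,-60],"rotation": [0,0,0]}]}}

```text
time: 26.38
ee_pos: [0.4086, 0.3033, 0.2242]
eef_rot: [1.0, -0.001, 0.001, 0.001]
ft_force: [0.4, 1.0, -0.8]
width: 0.0873
```

Call:
{"fn": "apply_moves", "kwargs": {"increments": [{"grip": 0,"xyz": [-30,-40,0],"rotation": [0,0,0]},{"grip": 0,"xyz": [-60,-90,0],"rotation": [0,0,0]},{"grip": 0,"xyz": [-85,-140,0],"rotation": [0,0,0]},{"grip": 0,"xyz": [-110,-190,0],"rotation": [0,0,0]},{"grip": 0,"xyz": [-110,-190,0],"rotation": [0,0,0]}]}}

```text
time: 27.0
ee_pos: [0.2954, 0.4971, 0.2244]
eef_rot: [1.0, 0.002, 0.001, 0.0]
ft_force: [0.2, -0.5, -0.9]
width: 0.0866
```

```bash
python3 - <<'E'
from h import *
c=cam('top');P=cloud(c)
H={'flat':(629.6,286.2,.08),'jar':(611.9,84.4,.07),'slim':(625.4,-120,.092),'square':(619.3,-319,.084)}
for n,(x,y,h) in H.items():
    u,v=proj(c,[[x/1e3,y/1e3,h]])[0].astype(int)
    s=P[v-35:v+35,u-35:u+35].reshape(-1,3);a=s[(s[:,2]>h-.006)&(s[:,2]<h+.02)]
    (cx,cy),rad=cv2.minEnclosingCircle((a[:,:2]*1e3).astype(np.float32))
    print(n,(u,v),'cap',np.round([cx,cy,rad],1),'offset',np.round([cx-x,cy-y],1),'top z - exp(3+h)',round((np.median(a[:,2])-h)*1e3-3,1),'z spread',a[:,2].std().round(4))
for n,x,y,h in [('brown',457.9,88.4,.085),('beaker',469.9,-223.9,.075)]:
    u,v=proj(c,[[x/1e3,y/1e3,h]])[0].astype(int)
    s=P[v-35:v+35,u-35:u+35].reshape(-1,3);a=s[(s[:,2]>h-.008)&(s[:,2]<h+.015)]
    print(n,cv2.minEnclosingCircle((a[:,:2]*1e3).astype(np.float32)))
cv2.imwrite('pics/tend.png',cv2.resize(c['img'][120:320,110:520],None,fx=1.95,fy=1.95))
c=cam('scene');cv2.imwrite('pics/send.png',c['img']);print(r.read_state()['ee_pos'],r.read_state()['time'])
E
```

```text
flat (np.int64(182), np.int64(199)) cap [630.3 289.   14.5] offset [0.7 2.8] top z - exp(3+h) 0.5 z spread 0.0029
jar (np.int64(278), np.int64(208)) cap [614.   83.9  29.1] offset [ 2.1 -0.5] top z - exp(3+h) 0.5 z spread 0.0026
slim (np.int64(375), np.int64(199)) cap [ 627.6 -121.6   14.5] offset [ 2.2 -1.6] top z - exp(3+h) 0.8 z spread 0.003
square (np.int64(468), np.int64(202)) cap [ 622.8 -318.1   16.5] offset [3.5 0.9] top z - exp(3+h) 0.9 z spread 0.0031
brown ((457.9366455078125, 88.31883239746094), 23.1373291015625)
beaker ((469.9541320800781, -223.86044311523438), 28.73738670349121)
[0.2992733  0.49347176 0.22459984] 27.1
```

View pics/tend.png

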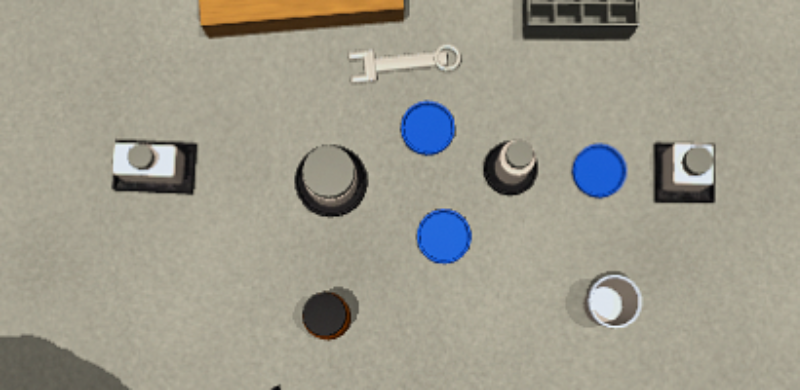

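View pics/send.png

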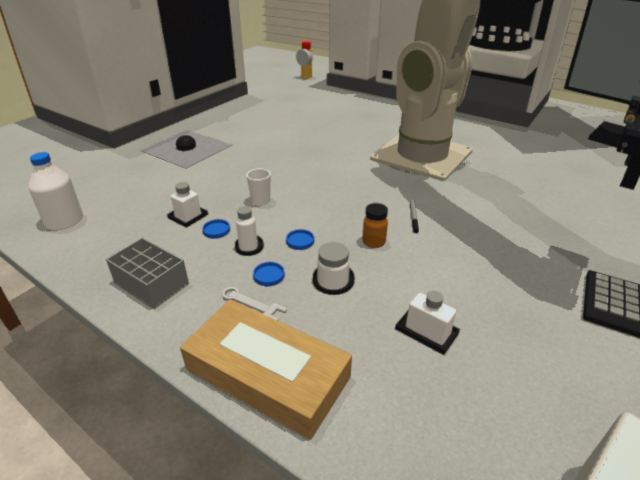

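The top view shows all four bottles standing in their black holders, at (148,165), (331,178), (513,167) and (688,170). The brown jar and beaker are unmoved, and the arm is clear of everything. Handing in.

```bash
python3 -c "
from h import *
print(r.close_job())"
```

```text
the job is handed in; nothing more can be done
None
```

All four bottles stand in their matching black holders, and I handed the job in at about 27 s of the 112 s allowed. No verdict was reported.

| Bottle | Cap centre from holder centre | Top height over expected |
|---|---|---|
| Flat | 2.9 mm | 0.5 mm |
| Wide jar | 2.2 mm | 0.5 mm |
| Slim | 2.7 mm | 0.8 mm |
| Square | 3.6 mm | 0.9 mm |

- **Seating:** these are depth measurements from the top camera just before handing in. All are inside the limits of 13 mm off-centre and 4 mm above the floor.
- **Upright and at rest:** I judged this only by eye, from the final top and scene pictures. I did not measure tilt or speed.
- **Brown jar and beaker:** both measured within 0.2 mm of where they started.
- **Force:** no wrist force reading went above about 7 N. That one came as the gripper closed on the jar.

No check failed or disagreed.

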